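# Shake a freshly mixed touch-up tin

## Robot

A 6-joint arm with a two-finger parallel gripper is mounted at the origin on the work surface. World frame = base frame: x ahead of the robot, y to its left, z up, the work surface at z = 0. Lengths are in mm, angles in rad, forces in N, time in s.
With the tool pointing down it reaches from about 325 to 775 mm from the base axis. Payload 9.3 kg.
Tool frame: the origin (TCP) lies at the very end of the fingers, on their centre line; the grasp point (between the pads) lies arm.grasp_offset behind it (arm.grasp_offset is the distance from the TCP to the grasp point, in mm); z points along the fingers, y is the direction in which the jaws open and shut (so a half turn about z gives the same grasp; the last joint's range is limited). The gripper opens to 85 mm and grips with 20 to 120 N. Pads are 22 mm wide; open, the fingers measure 114 mm over their backs; the gripper's body (76 mm by 85 mm) begins 54 mm behind the grasp point. The pads swing forward as they close: fully open they stand 13 mm farther back than shut.
Start: joints at [1.044, 0.259, 0.021, 1.334, 0, 1.418], TCP at [200.837, 512.017, 231.279] pointing down, gripper open.
Joint ranges: [-3.04, 3.04], [-0.91, 1.82], [-1.04, 1.36], [-1.92, 1.95], [-1.52, 1.45], [-3.14, 3.14]. Speed limits (rad/s): [2.22, 2.22, 2.79, 3.14, 3.14, 3.14].

## Interface

Orientations are given as a unit quaternion [x, y, z, w].
In Python, from workcell import arm, camera, camera_info gives the robot as it stands.
- The arm moves only by the shell command python3 -m handwheel 'ROWS' [OPENING] [FORCE]. ROWS is a JSON object of lists of equal length, an entry for each row: "dp": the shift along the tool's x, y, z in m, a list of three; "spin": the turn about the tool's z in degrees. A call has 1 to 12 rows; each row shifts and turns the commanded pose from where the row before left it, along the tool's axes as they then stand; what a row does not reach is not made up. A row lasts 1/8 s, in which the tool goes at most 62.5 mm and 10.7 degrees, less where a joint would pass 70% of its speed; a pose out of reach is approached as far as the arm can. A call is refused whole if a number of a shift passes 0.0625 or a number of a turn 10.7, either way. A call with a gripper value outside its range is refused whole. OPENING is the finger opening in m, from 0 to 0.0854, set as the call begins (- or left out, the last holds). The fingers move at their own pace and stop on an object; FORCE is the grip in N (left out, the last holds). Time passes only in rows, so rows that do not move let the fingers close. It gives the time, the measured TCP pose, the force and the opening at its end, in the units of the state.
- arm.state(): the state, without advancing time (a new reading comes with each control period).
- camera(name): name is "scene" or "side" or "wrist"; returns (picture, depth): 384x512x3 uint8, red, green, blue; 384x512 float32, mm along the optical axis (not along the pixel's ray), 0 where there is no reading.
- camera_info(name): a dict with "mtx" (3x3 intrinsics, pixels), "R" (3x3) and "t" (3): a world point X has camera coordinates R X + t. Camera axes: x right, y down, z forward; pixel columns grow to the right and rows downward; lengths in mm; the calibration is good to about 2 mm. The wrist camera is an equidistant fisheye: a pixel r from the principal point sees the ray r / f radians off the axis. A picture is of the moment at which its call begins: read the wrist's pose just before it. camera_info takes no time and is no camera call; for the wrist camera it gives the pose at the moment of the call.
- arm.close_job(): hands the job in, once; it reports no verdict.
The state is a dict: "t": time; "q": joint angles; "dq": joint speeds; "effort": joint torques, N m; "tcp_pos": TCP position; "eef_rot": TCP orientation; "wrist_force": force on the tool from outside, world axes, zero at the start; "torque": the same for the moment, N m; "finger_gap": finger opening in mm.
Only numpy, scipy, OpenCV 4.12 (cv2) and the standard library are available. Lean on these libraries where they do the work, as an engineer would, in place of code of your own. Each camera call takes 0.05 s, during which the arm holds its last target. There are 200 camera calls.

## Task

Take the small tin off the mixing scale, stand it gently on the tin shaker's plate between the vee and the clamp jaw, and push the jaw in so that it holds the tin snug in the vee. With the run-time knob turned to the third dot (three clicks clockwise from the zero line) and the tin clamped, start the shaker: push the spring-loaded start slide all the way to its end, then let go of it there so that it snaps back home by itself. Leave the other things on the bench where they are.

Things in the scene. Friction and masses are not known exactly. Their poses are not given: they have to be found in the camera images.
- shaker: Tin shaker, fixed; 230 mm deep (x), 300 wide (y). Its x axis points from the operator's side (towards the robot when not turned) to its back, y to its left, z up. Left half: low carriage with vee and clamp jaw. Right half: control box, y -15 to -145 mm, top 110 mm above the bench, with knob (front) and start slide (behind it).
- tin_c (a point): Centre (half-way up) of the small closed tin standing upright on the round pan (62 mm above the bench) of the mixing scale, on the robot's left: bare metal, plain paper band, 60 mm diameter, 82 mm tall, 0.2 to 0.42 kg. The only tin on the scale. z axis up the tin.
- vee (a point): Point on top of the carriage plate (60 mm above the bench) where the tin's axis lies once home in the vee; axes as the shaker. The rubber-faced vee (120 degrees, 45 mm high) is on the -y side, the jaw on the +y side. Guide rods (top 16 mm above the plate) run along y at x = +/-55 mm. A tin set down 7 to 10 mm to +y stands clear of vee and jaw; the jaw then pushes it home.
- jaw_push (a point): Middle of the outer (+y) face of the clamp jaw's upright handle plate, the face to push on, 112 mm above the bench; axes as the shaker. Plate 46 mm wide (x), 8 thick, top 126 mm above the bench; in front of it the jaw's crosshead, 136 mm wide, top 98 mm above the bench. The jaw's clamping face is 22 mm to -y of this point.
- jaw (a joint): How far the jaw is pushed towards the vee (m), along the shaker's -y: 0 fully open, about 0.030 when it holds the tin home in the vee, stop at 0.040. Starts at 0 to 0.010. Slides with 4 N of friction plus 1.5 N per 0.1 m/s and stays where it is left; 8 to 12 N of push seats tin and jaw.
- timer_grip (a point): Run-time knob on the control box, on its vertical axis at the height to grip, 129 mm above the bench. Black bar 40 mm long, 12 wide, from 119 to 138 mm above the bench, on a 48 mm round skirt. The bar runs along this point's y axis (turns with the knob); white pointer line at the +y end. On the panel round it: a long zero line, then five dots clockwise.
- timer (a joint): Angle of the run-time knob (rad), growing clockwise seen from above: 0 = pointer at the zero line (along the shaker's +y), a click every 0.419; dots 1 to 5 at 0.419, 0.838, 1.257, 1.676, 2.094 (stop). Third dot = 1.257. Starts at the zero line or the first dot. Each click takes about 0.03 N m; let go, it settles in the nearest click.
- slide_grip (a point): Middle of the upright grip of the start slide on the control box, 131 mm above the bench: black ribbed block 16 mm long (x), 12 wide (y), top 143 mm above the bench, cover plate under it 114 mm above the bench. Slides along the shaker's +x (axes as the shaker), away from the knob, whose axis is 86 mm to -x of it at home.
- start_slide (a joint): Travel of the start slide (m): 0 home, 0.035 at its end stop. Spring return, 3 N at home and 8 N at the end, air-damped (2 N more per 0.1 m/s); let go, it is home in 0.2 s.
There are look-alikes about, which are no part of the job. Leave any pink look-alike of the part that bears tin_c alone.

How it is judged (in metres and radians):
On the way, in this order (a step that is already met when the one before it is completed fails the run):
1. the tin stands on the shaker's plate, home in the vee, with the jaw snug against it (horizontal distance between tin_c and vee below 0.004 m and z of tin_c in the frame of vee below 0.045 m and angle between tin_c's own z axis and vertical below 0.06 rad and value of joint jaw above 0.0275 m), for 0.2 s.
2. with the run-time knob on the third dot, the start slide is pushed to its end (value of joint start_slide above 0.0325 m and value of joint timer between 1.13 and 1.38 rad), for 0.05 s.
3. the start slide, let go, snaps back (faster than 0.15 m/s) (velocity of joint start_slide below -0.15 m/s).
At the end, for the whole second after the job is handed in: The tin stands upright on the shaker's plate, its axis within 4 mm of its home in the vee, the jaw snug against it (pushed in at least 27.5 mm); the run-time knob rests on the third dot (1.257 rad, within 0.12); the start slide is back home (within 3 mm) (all of step 1 and value of joint timer between 1.13 and 1.38 rad and value of joint start_slide below 0.003 m); the robot touches nothing.
It fails at once if the start slide is worked (beyond 12 mm) before the tin is clamped and the knob is on the third dot (value of joint start_slide above 0.012 m and (horizontal distance between tin_c and vee above 0.005 m or value of joint jaw below 0.0265 m or value of joint timer below 1.09 rad or value of joint timer above 1.42 rad)).
It fails at once if the tin is tipped over (angle between tin_c's own z axis and vertical above 0.8 rad).
It fails at once if the tin is dropped (moves faster than 0.5 m/s with no finger on it) (linear speed of tin above 0.5 m/s and contact force between the fingers and tin below 0.05 N).
It fails at once if a bystander is moved by more than 40 mm (distance of any of tin_half, tin_flat, mix_cup, tape, hardener, opener, spatula from where it was at the start of the episode above 0.04 m).
It also fails if it takes over 64 s, if anything falls off the work surface, if the arm or the gripper's body presses on something with over 40 N, if the wrist force passes 120 N, or if a joint passes its speed limit or range.

## Working session

There is one attempt and no reset: what is moved stays moved. The work goes in short steps, Python scripts to look and compute and a shell command to move; the robot and the scene stay as the last step left them, time stands still between calls to the robot, and variables do not carry over. Pictures are saved under pics/ and viewed, about 8 in all and at most 12, crops included, and the job is handed in when it is done.

```bash
ls; mkdir -p pics
cat > h.py <<'E'
import numpy as np,cv2
from workcell import arm,camera,camera_info
def grab(n):
    i=camera_info(n);p,d=camera(n);np.savez('pics/'+n,p=p,d=d,K=i['mtx'],R=i['R'],t=i['t']);return p,d,i
def cloud(d,i):
    K=np.array(i['mtx']);R=np.array(i['R']);t=np.array(i['t']).ravel()
    v,u=np.mgrid[:384,:512]
    c=np.stack([(u-K[0,2])/K[0,0]*d,(v-K[1,2])/K[1,1]*d,d],-1)
    return (c-t)@R
E
python3 - <<'E'
from h import *
s=arm.state();print(s,arm.grasp_offset)
for n in("scene","side","wrist"):
    p,d,i=grab(n);print(n,i,(d>0).mean());cv2.imwrite(f'pics/{n}0.png',p[...,::-1])
a=[cv2.imread(f'pics/{n}0.png') for n in("scene","side")]
for n,x in zip(("scene","side"),a): cv2.imwrite(f'pics/{n}0b.png',cv2.resize(x,(800,600)))
E
```

```text
pics
{'t': 0.0, 'q': array([1.04438714e+00, 2.59189981e-01, 2.07240437e-02, 1.33371611e+00,
       9.75120896e-06, 1.41817076e+00]), 'dq': array([ 0.00020492, -0.00103768, -0.00038166, -0.00014487,  0.00120935,
       -0.0011853 ]), 'effort': array([-4.09428631e-04, -5.55646384e+01,  3.44529605e+01,  1.38725369e-02,
       -2.22106123e-04, -1.09336403e-05]), 'tcp_pos': array([200.68757429, 511.75236151, 230.65253746]), 'eef_rot': array([ 1.85805691e-01,  9.82586263e-01, -6.51682822e-04, -2.35341211e-04]), 'wrist_force': array([ 0.86583289, -0.54389098, -0.12671656]), 'torque': array([0.00437954, 0.01348047, 0.03521158]), 'finger_gap': 85.56451270346052} 18.700000000000003
scene {'mtx': array([[356.93045372,   0.        , 256.5181998 ],
       [  0.        , 356.93045372, 194.69345227],
       [  0.        ,   0.        ,   1.        ]]), 'R': array([[ 0.21469633,  0.9765823 ,  0.01387435],
       [ 0.62590239, -0.12666827, -0.76954619],
       [-0.74976775,  0.17390273, -0.63844041]]), 't': array([-234.04141968, -250.20389201, 1327.03730585])} 0.9961446126302084
side {'mtx': array([[357.95066097,   0.        , 254.86841936],
       [  0.        , 357.95066097, 196.47508128],
       [  0.        ,   0.        ,   1.        ]]), 'R': array([[-0.90427371, -0.42693888, -0.00350102],
       [-0.31998691,  0.68312832, -0.6564633 ],
       [ 0.28266135, -0.59250223, -0.75434983]]), 't': array([571.4830794 , 163.44222358, 853.40263933])} 0.9958648681640625
wrist {'mtx': array([[297.31863964,   0.        , 253.81795968],
       [  0.        , 297.31863964, 192.66220285],
       [  0.        ,   0.        ,   1.        ]]), 'R': array([[ 3.66051879e-01,  9.30594076e-01, -8.29588374e-04],
       [ 8.97080572e-01, -3.52631880e-01,  2.66265291e-01],
       [ 2.47492363e-01, -9.82111177e-02, -9.63899428e-01]]), 't': array([-549.63692162,  -35.16153129,  378.89460973])} 0.9838816324869791
```

View pics/scene0b.png

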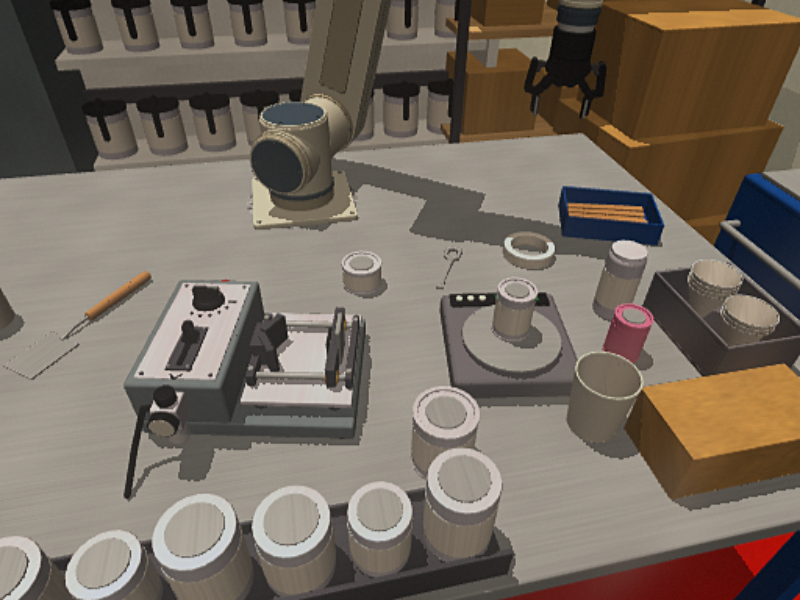

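View pics/side0b.png

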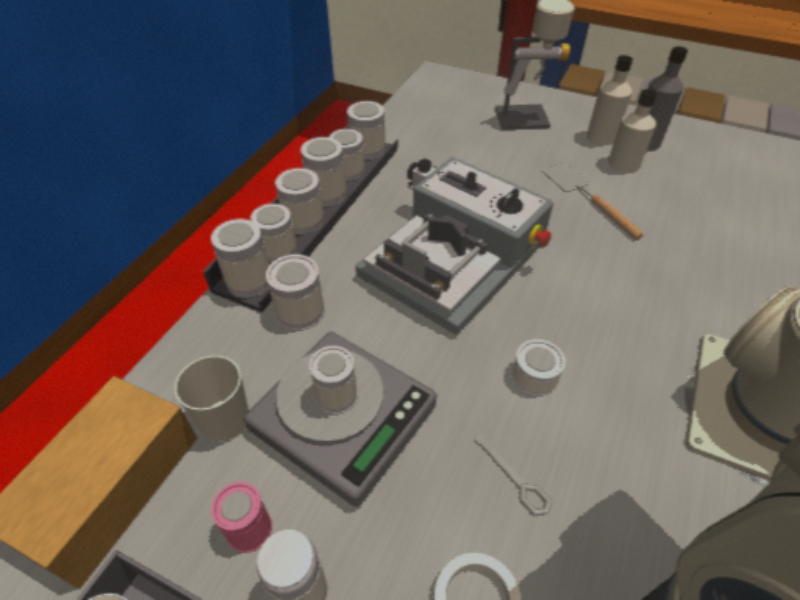

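The scene view shows the tin on the scale at about (515,305) in the 800x600 picture. The shaker's knob is at (208,297), the slide at (187,330), the vee at (268,345) and the jaw at (340,340). Next I'll get metric positions from both depth clouds.

```bash
cat > m.py <<'E'
from h import *
P=[];C=[];S=[]
for k,n in enumerate(("scene","side")):
    z=np.load(f'pics/{n}.npz');X=cloud(z['d'].astype(float),z);ok=(z['d']>0)&(X[...,0]>200)&(X[...,0]<800)&(abs(X[...,1])<500)&(X[...,2]<250)
    P.append(X[ok]);C.append(z['p'][ok]);S.append(np.full(ok.sum(),k))
P=np.concatenate(P);C=np.concatenate(C).astype(int);S=np.concatenate(S)
np.savez('pics/cl',P=P,C=C,S=S)
for k in(0,1):
    p=P[S==k]; g=p[abs(p[:,2])<15];print(k,'bench z',np.median(g[:,2]))
# heightmap views: 1 mm/px 
def hm(x0,x1,y0,y1,s,sel):
    im=np.zeros((int((x1-x0)*s),int((y1-y0)*s),3),np.uint8)
    o=np.argsort(P[sel][:,2]);p=P[sel][o];c=C[sel][o]
    for q,cc in zip(p,c):
        if x0<q[0]<x1 and y0<q[1]<y1:
            cv2.circle(im,(int((y1-q[1])*s),int((x1-q[0])*s)),1,tuple(int(v) for v in cc[::-1]),-1)
    return im
a=hm(300,700,-250,350,1.3,S==0)
b=hm(300,700,-250,350,1.3,S==1)
print(a.shape)
cv2.imwrite('pics/hm.png',cv2.resize(np.vstack([a,b]),(600,800)) if 0 else b)
# panel
for k in(0,1):
    m=(S==k)&(P[:,2]>106)&(P[:,2]<114)&(P[:,1]<120)
    im=np.zeros((400,400),np.uint8);q=P[m];
    im[(q[:,0]-350).clip(0,399).astype(int),(q[:,1]+250).clip(0,399).astype(int)]=255
    im=cv2.morphologyEx(im,cv2.MORPH_CLOSE,np.ones((9,9)))
    cs,_=cv2.findContours(im,cv2.RETR_EXTERNAL,cv2.CHAIN_APPROX_NONE)
    c=max(cs,key=cv2.contourArea);r=cv2.minAreaRect(c);print(k,'panel yx',np.array(r[0])+[-250,350],r[1:], 'z',np.median(q[:,2]))
    for zz,name,lo,hi in((144,'tintop',138,150),):
        m=(S==k)&(P[:,2]>lo)&(P[:,2]<hi)&(P[:,1]>80)&(P[:,1]<350);q=P[m];
        if len(q):
            c,rr=cv2.minEnclosingCircle(q[:,:2].astype(np.float32));print(name,len(q),np.median(q,0),c,rr)
E
python3 m.py
```

```text
Traceback (most recent call last):
  File "m.py", line 4, in <module>
    z=np.load(f'pics/{n}.npz');X=cloud(z['d'].astype(float),z);ok=(z['d']>0)&(X[...,0]>200)&(X[...,0]<800)&(abs(X[...,1])<500)&(X[...,2]<250)
                                 ~~~~~^^^^^^^^^^^^^^^^^^^^^^^^
  File "h.py", line 6, in cloud
    K=np.array(i['mtx']);R=np.array(i['R']);t=np.array(i['t']).ravel()
               ~^^^^^^^
KeyError: 'mtx is not a file in the archive'
```

```bash
sed -i "s/,K=i/,mtx=i/" h.py; sed -i "s#z=np.load(f'pics/{n}.npz')#z=dict(np.load(f'pics/{n}.npz'));z['mtx']=z.get('mtx',z.get('K'))#" m.py; python3 m.py
```

```text
0 bench z -0.1303104432140205
1 bench z -0.06956709758910948
(520, 780, 3)
0 panel yx [-187.87188721  548.83889771] ((131.03196716308594, 231.0679931640625), 13.553764343261719) z 110.64027533547053
tintop 333 [597.18302101 285.24061218 141.7868906 ] (596.048095703125, 286.3021240234375) 31.17894744873047
1 panel yx [-187.52639771  547.2522583 ] ((136.12503051757812, 228.60691833496094), 13.5704345703125) z 110.23094784406194
tintop 556 [594.94907106 288.15431336 142.59489157] (595.2171020507812, 286.5985412597656) 30.669004440307617
```

```bash
python3 -c "
import cv2
a=cv2.imread('pics/hm.png');print(a.shape)"
```

```text
(520, 780, 3)
```

View pics/hm.png

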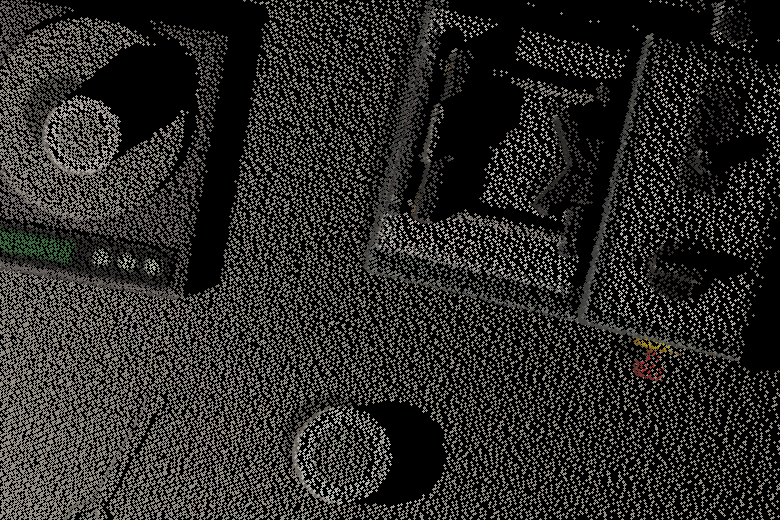

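The top-down view from the side camera shows the tin top at (82,135) px and the shaker turned about -13.5°. Next I'll transform the clouds into the shaker frame to find its parts.

```bash
cat > s.py <<'E'
from h import *
z=np.load('pics/cl.npz');P,C,S=z['P'],z['C'],z['S']
th=np.radians(-13.56);ex=np.array([np.cos(th),np.sin(th)]);ey=np.array([-ex[1],ex[0]])
O=np.array([547.9,-187.7])+80*ey;print('origin',O)
d=P[:,:2]-O;L=np.c_[d@ex,d@ey,P[:,2]]
def rep(n,m):
    for k in(0,1):
        q=L[m&(S==k)]
        if len(q)>5: print(n,k,len(q),'pct2/50/98',*[np.percentile(q[:,j],[2,50,98]).round(1) for j in range(3)])
B=lambda x0,x1,y0,y1,z0,z1:(L[:,0]>x0)&(L[:,0]<x1)&(L[:,1]>y0)&(L[:,1]<y1)&(L[:,2]>z0)&(L[:,2]<z1)
rep('box',B(-130,130,-160,0,108,112))
rep('knob bar',B(-115,0,-145,-15,122,140))
rep('knob top',B(-115,0,-145,-15,134,141))
rep('slide',B(0,115,-145,-15,122,150))
rep('slidetop',B(0,115,-145,-15,139,148))
rep('handle',B(-100,100,20,150,103,130))
rep('handletop',B(-100,100,20,150,122,130))
rep('crosshead',B(-110,110,30,150,80,101))
rep('cross top',B(-110,110,30,150,95,100))
rep('vee',B(-110,110,-14,60,80,115))
rep('veetop',B(-110,110,-10,60,102,109))
rep('rodR',B(-90,-35,10,80,72,80))
rep('rodL',B(20,90,10,80,72,80))
# top view of shaker in local frame, height coded, 3px/mm
im=np.zeros((600,780,3),np.uint8)
for q,c in sorted(zip(L.tolist(),C.tolist()),key=lambda t:t[0][2]):
    if -120<q[0]<120 and -150<q[1]<160 and q[2]>50:
        h=int((q[2]-50)*1.7)
        cv2.circle(im,(int((160-q[1])*2.5),int((120-q[0])*2.5)),2,cv2.cvtColor(np.uint8([[[min(h*1.1,170),220,255]]]),cv2.COLOR_HSV2BGR)[0,0].tolist(),-1)
cv2.imwrite('pics/loc.png',im)
E
python3 s.py
```

```text
origin [ 566.65707993 -109.93000609]
box 0 2750 pct2/50/98 [-106.5   22.5  112.1] [-139.6  -69.8  -17. ] [108.4 110.5 111.9]
box 1 1527 pct2/50/98 [-110.5  -10.3  109. ] [-136.8  -60.9  -14.6] [108.2 110.1 111.9]
knob bar 0 135 pct2/50/98 [-61.1 -52.9 -50.1] [-96.9 -77.1 -59.3] [122.2 132.6 138.8]
knob bar 1 74 pct2/50/98 [-64.8 -60.7 -52.9] [-95.5 -71.4 -55.6] [122.5 134.8 138.6]
knob top 0 64 pct2/50/98 [-61.3 -54.5 -51.1] [-96.5 -77.9 -59.9] [134.4 137.1 139.2]
knob top 1 40 pct2/50/98 [-64.1 -59.  -52.9] [-96.6 -75.6 -57.7] [134.8 137.  139.3]
slide 0 77 pct2/50/98 [23.  33.7 37.3] [-85.1 -76.8 -72.5] [123.5 135.5 143.3]
slide 1 44 pct2/50/98 [19.7 27.1 35.2] [-82.  -73.4 -69. ] [124.6 134.9 142.5]
slidetop 0 27 pct2/50/98 [23.2 29.9 35.6] [-84.1 -77.9 -73. ] [139.4 141.8 143.9]
slidetop 1 17 pct2/50/98 [20.4 27.3 34.5] [-81.5 -75.4 -69.1] [139.3 141.1 142.9]
handle 0 206 pct2/50/98 [-36.7   7.8  37.8] [ 20.4  34.7 131.7] [103.2 105.8 126.3]
handle 1 207 pct2/50/98 [-36.6  -1.1  34.4] [ 21.5 129.4 134.4] [103.4 108.  126.7]
handletop 0 48 pct2/50/98 [-19.1   3.4  23.2] [124.5 128
[... 376 characters left out ...]
 top 1 178 pct2/50/98 [-65.6 -17.4  64.5] [ 31.8 122.9 133.5] [95.2 97.5 99.5]
vee 0 613 pct2/50/98 [-63.6  14.6  87.6] [-13.9  14.1  39.8] [ 80.7  97.5 106.1]
vee 1 778 pct2/50/98 [-102.5   -5.2   99.6] [-13.9 -11.   40.8] [ 80.3  96.3 108.5]
veetop 0 162 pct2/50/98 [-37.   -0.4  38.9] [11.9 26.  39.1] [102.4 104.6 106.7]
veetop 1 113 pct2/50/98 [-38.7   0.8  36.4] [13.2 28.3 41.4] [102.1 104.7 107.3]
rodR 0 55 pct2/50/98 [-58.5 -52.5 -37.4] [37.  54.4 78.8] [72.1 74.7 77.6]
rodR 1 91 pct2/50/98 [-67.3 -55.1 -37.2] [12.  36.1 78.7] [72.5 75.2 79.6]
rodL 0 148 pct2/50/98 [25.  56.1 66.6] [12.3 35.1 77.2] [72.4 74.8 79.6]
rodL 1 69 pct2/50/98 [20.8 53.3 62.2] [13.4 39.9 75.7] [72.4 74.6 78.4]
```

View pics/loc.png

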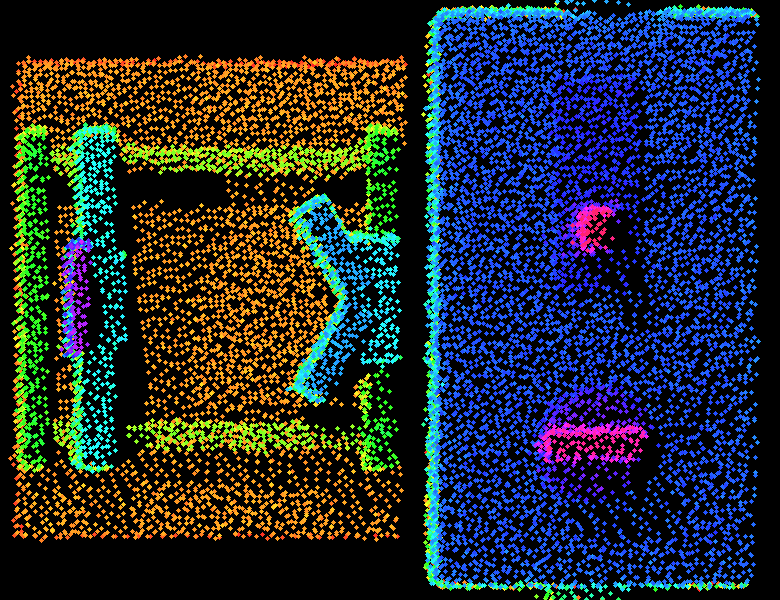

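The shaker-frame view shows:
- The vee opens to +y, with its apex at (344,298) px, so vee is at about local (0.5, 57).
- The jaw handle is at (75,298) px.
- The knob bar is at (595,445) px and lies along y, so the knob is at zero.
- The slide grip is at (593,228) px.

First move: turn the tool so its y axis lies along the shaker's x axis, then go above the tin.

```bash
python3 -m handwheel '{"dp":[[0,0,0],[0,0,0],[0,0,0],[0,0,0],[0,0,0],[0,0,0],[0,0,0],[0,0,0],[0,0,0],[0,0,0]],"spin":[-10.7,-10.7,-10.7,-10.7,-10.7,-10.7,-10.7,-10.7,-10.7,-1.56]}' 0.0854
python3 -m handwheel '{"dp":[[0.0127,-0.0437,0],[0.0127,-0.0437,0],[0.0127,-0.0437,0],[0.0127,-0.0437,0],[0.0127,-0.0437,0],[0.0127,-0.0437,0],[0.0127,-0.0437,0],[0.0127,-0.0437,0],[0.0127,-0.0437,0],[0.0127,-0.0437,0],[0,0,0]],"spin":[0,0,0,0,0,0,0,0,0,0,0]}'
cat >> h.py <<'E'
th=np.radians(-13.56);ex=np.array([np.cos(th),np.sin(th)]);ey=np.array([-ex[1],ex[0]]);O=np.array([566.66,-109.93])
def loc(p): d=np.asarray(p)[...,:2]-O;return np.stack([d@ex,d@ey],-1)
def wor(x,y): return O+x*ex+y*ey
def go(w):
    "tool-axis shift (mm) to world xyz target"
    from scipy.spatial.transform import Rotation as T
    s=arm.state();R=T.from_quat(s['eef_rot']).as_matrix()
    return (R.T@(np.array(w)-s['tcp_pos'])).round(1)
def st():
    s=arm.state();from scipy.spatial.transform import Rotation as T
    R=T.from_quat(s['eef_rot']).as_matrix()
    print('t',s['t'],'tcp',s['tcp_pos'].round(1),'loc',loc(s['tcp_pos']).round(1),'yaw',np.degrees(np.arctan2(R[1,1],R[0,1])).round(2),'z',R[:,2].round(3),'F',s['wrist_force'].round(2),'gap',round(s['finger_gap'],1),'q',s['q'].round(2))
E
python3 -c "
from h import *
st();print(go([595.7,286.4,105]))
p,d,i=grab('wrist');cv2.imwrite('pics/w1.png',p[...,::-1])
s=arm.state();print(i)"
```

```text
t: 1.4
tcp_pos: [200.8, 511.9, 231.1]
eef_rot: [-0.619, 0.786, -0.0, -0.0]
wrist_force: [-0.0, 0.0, -0.3]
finger_gap: 85.2
t: 2.78
tcp_pos: [598.1, 284.1, 229.8]
eef_rot: [-0.616, 0.788, 0.0, -0.001]
wrist_force: [-0.5, 0.3, -0.3]
finger_gap: 85.4
t 2.775 tcp [598.1 284.1 229.8] loc [-61.8 390.4] yaw 166.05 z [-0.001 -0.001 -1.   ] F [-0.53  0.26 -0.32] gap 85.4 q [ 0.32  0.46  0.32  1.43 -0.   -1.01]
[ -1.8   2.8 124.8]
{'mtx': array([[297.31863964,   0.        , 253.81795968],
       [  0.        , 297.31863964, 192.66220285],
       [  0.        ,   0.        ,   1.        ]]), 'R': array([[-9.70264187e-01,  2.42047805e-01,  5.17450193e-04],
       [ 2.33503143e-01,  9.35445060e-01,  2.65365449e-01],
       [ 6.37470784e-02,  2.57595418e-01, -9.64147764e-01]]), 't': array([ 512.47307542, -439.68304012,  266.41058134])}
```

View pics/w1.png

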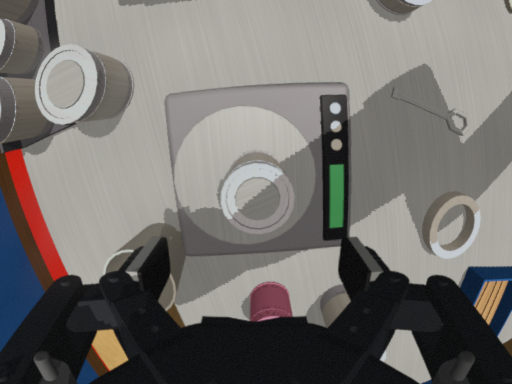

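The wrist view shows the tin's lid ring centred at about (257,199), with the cup near the left finger. I'll check the tin's position by ray and the clearance to the cup.

```bash
cat >> h.py <<'E'
def wray(i,u,v,z):
    K=i['mtx'];r=np.array([u-K[0,2],v-K[1,2]])/K[0,0];a=np.hypot(*r)
    c=np.r_[r/max(a,1e-9)*np.sin(a),np.cos(a)];R=i['R'];o=-R.T@np.ravel(i['t']);w=R.T@c
    return o+w*(z-o[2])/w[2]
E
python3 -c "
from h import *
z=dict(np.load('pics/wrist.npz'))
print('tin',wray(z,257,199,144), 'edges',wray(z,220,199,144),wray(z,295,199,144))
c=np.load('pics/cl.npz');P=c['P'];l=loc(P);t=loc([595.7,286.4]);d=l-t
m=(abs(d[:,0])<75)&(abs(d[:,1])<60)&(P[:,2]>75)&(np.hypot(*d.T)>36);print(m.sum(),d[m][:10],P[m][:10,2])
# vee inner edge per camera in local
S=c['S']
for k in (0,1):
  q=l[(S==k)&(P[:,2]>101)&(P[:,2]<108)];q=q[(abs(q[:,0])<37)&(q[:,1]>10)&(q[:,1]<50)]
  for sg in(1,-1):
    u=q[q[:,0]*sg>0]
    # inner boundary: max of y - |x|/sqrt3 
    e=u[:,1]-abs(u[:,0])*np.tan(np.pi/6);print(k,sg,np.percentile(e,[2,50,95,98]).round(1))
"
```

```text
tin [596.87358347 285.63779204 144.        ] edges [625.87822268 278.42093513 144.        ] [567.00487051 293.12905729 144.        ]
0 [] []
0 1 [ 5.9 13.5 20.3 20.7]
0 -1 [ 5.5 15.5 21.9 22.4]
1 1 [ 7.8 17.3 23.4 24. ]
1 -1 [ 8.3 16.3 23.2 24.3]
```

```bash
python3 -m handwheel '{"dp":[[-0.0014,0.0023,0.03],[0,0,0.03],[0,0,0.03],[0,0,0.025],[0,0,0.0168],[0,0,0]],"spin":[0,0,0,0,0,0]}' 0.0854
python3 -m handwheel '{"dp":[[0,0,0],[0,0,0],[0,0,0],[0,0,0],[0,0,0],[0,0,0]],"spin":[0,0,0,0,0,0]}' 0.04 35
python3 -c "
from h import *
st()"
```

```text
t: 3.58
tcp_pos: [593.0, 288.3, 98.7]
eef_rot: [-0.619, 0.786, 0.0, -0.001]
wrist_force: [-0.5, 0.3, -0.2]
finger_gap: 85.3
t: 4.32
tcp_pos: [594.7, 288.3, 101.0]
eef_rot: [-0.619, 0.786, -0.0, 0.001]
wrist_force: [-0.2, -0.0, 5.8]
finger_gap: 59.2
t 4.325 tcp [594.7 288.3 101. ] loc [-66.1 393.7] yaw 166.43 z [ 0.003  0.001 -1.   ] F [-0.16 -0.04  5.78] gap 59.2 q [ 0.32  0.5   0.06  1.13  0.   -1.01]
```

Gripped, with a gap of 59 mm. Lift and carry to above the plate.

```bash
python3 -m handwheel '{"dp":[[0,0,-0.015],[0,0,-0.03],[0,0,-0.03],[0,0,-0.025],[0,0,0]],"spin":[0,0,0,0,0]}' 
python3 -m handwheel '{"dp":[[0.015,-0.003,0],[0.03,-0.006,0],[0.0404,-0.0082,0],[0.0404,-0.0082,0],[0.0404,-0.0082,0],[0.0404,-0.0082,0],[0.0404,-0.0082,0],[0.0404,-0.0082,0],[0.025,-0.005,0],[0.0139,-0.0034,0],[0,0,0],[0,0,0]],"spin":[0,0,0,0,0,0,0,0,0,0,0,0]}'
python3 -c "
from h import *
st()
for n in('wrist','scene','side'):
  p,d,i=grab(n);cv2.imwrite(f'pics/{n}2.png',p[...,::-1])"
```

```text
t: 4.95
tcp_pos: [594.7, 288.3, 202.0]
eef_rot: [-0.619, 0.786, -0.001, 0.002]
wrist_force: [-0.1, 0.0, -3.9]
finger_gap: 59.4
t: 6.45
tcp_pos: [582.1, -44.1, 199.2]
eef_rot: [-0.619, 0.785, 0.0, -0.0]
wrist_force: [0.0, 0.0, -3.0]
finger_gap: 59.5
t 6.45 tcp [582.1 -44.1 199.2] loc [-0.5 67.6] yaw 166.47 z [-0.  0. -1.] F [ 0.    0.04 -3.05] gap 59.5 q [-0.22  0.33  0.04  1.28  0.   -1.55]
```

View pics/wrist2.png

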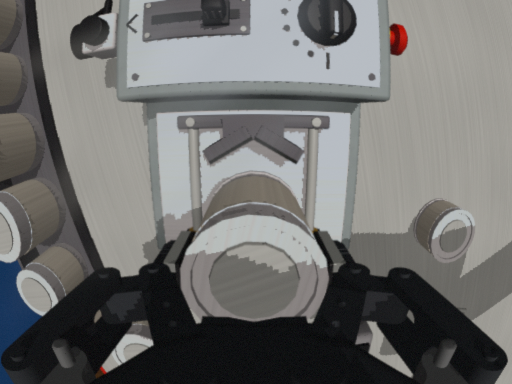

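The wrist view shows the tin held upright over the plate. The vee apex is at about (254,138), the knob at (327,18) with its pointer at the zero line, and the slide at (214,10). I'll refine the vee, slide and tin positions from the wrist depth.

```bash
cat >> h.py <<'E'
def wcloud(z):
    K=z['mtx'];v,u=np.mgrid[:384,:512];x=(u-K[0,2])/K[0,0];y=(v-K[1,2])/K[0,0];a=np.maximum(np.hypot(x,y),1e-9)
    t=np.tan(a)/a;d=z['d'].astype(float);c=np.stack([x*t*d,y*t*d,d],-1)
    return (c-np.ravel(z['t']))@z['R']
E
python3 -c "
from h import *
z=dict(np.load('pics/wrist.npz'));P=wcloud(z);l=loc(P);Z=P[...,2];ok=z['d']>0
def rep(n,m):
  m=m&ok;q=np.c_[l[m],Z[m]];print(n,len(q),*[np.percentile(q[:,j],[2,50,98]).round(1) for j in range(3)] if len(q) else '')
X,Y=l[...,0],l[...,1]
rep('panel',(abs(X)<150)&(Y<0)&(Y>-150)&(abs(Z-110)<4))
rep('veetop',(abs(X)<42)&(Y<55)&(Y>8)&(abs(Z-105)<4))
for sg in(1,-1):
  m=ok&(X*sg>3)&(abs(X)<36)&(Y<50)&(Y>8)&(abs(Z-105)<3);print(np.percentile(Y[m]-abs(X[m])*.577,[5,50,95,98]).round(1))
rep('knobtop',(X<-20)&(X>-100)&(Y<-20)&(Y>-140)&(Z>133)&(Z<142))
rep('slidetop',(X>0)&(X<80)&(Y<-20)&(Y>-140)&(Z>138)&(Z<148))
rep('tintop',(abs(X)<45)&(abs(Y-66)<45)&(Z>230)&(Z<260))
rep('rods',(abs(X)<80)&(abs(X)>35)&(Y<45)&(Y>20)&(Z>70)&(Z<80))
for k in(1,-1): rep('rod',(X*k<80)&(X*k>35)&(Y<40)&(Y>20)&(Z>72)&(Z<80))
for n in('scene','side'):
  z=dict(np.load(f'pics/{n}.npz'));P=cloud(z['d'].astype(float),z);l=loc(P);X,Y,Z=l[...,0],l[...,1],P[...,2];ok=z['d']>0
  c=(X-0)**2+(Y-66)**2<40**2
  for h in range(196,248,8):rep(n+str(h),c&(Z>h)&(Z<h+8)&(abs(X)<26 if h<225 else c))
"
```

```text
panel 20985 [-107.6   -2.8  112.5] [-95.4 -44.6 -15. ] [107.8 111.6 113.5]
veetop 1818 [-35.9   0.3  38.2] [ 9.5 24.6 38.3] [101.1 105.7 107.2]
[ 6.6 13.5 20.1 20.5]
[ 7.9 14.7 21.5 22. ]
knobtop 588 [-62.  -55.7 -50.7] [-84.2 -70.7 -58.6] [133.8 138.3 140.3]
slidetop 271 [21.5 28.8 36.4] [-80.2 -75.7 -72.4] [138.4 142.6 144.4]
tintop 16755 [-42.3   0.5  42.2] [37.3 57.9 82.5] [232.5 241.9 258.5]
rods 584 [-58.  -48.5  60.4] [20.7 32.  44.6] [72.  75.9 78. ]
rod 223 [51.4 55.6 60.6] [20.6 29.8 39.3] [72.8 76.  78.2]
rod 237 [-58.3 -52.7 -48.4] [20.7 30.1 39.4] [72.5 75.9 77.8]
scene196 46 [-3.7 20.  25.5] [43.3 84.8 94.5] [196.1 199.7 203.5]
scene204 47 [ 2.4 20.8 24.8] [39.9 82.9 94.2] [204.5 207.7 211.3]
scene212 54 [ 0.6 19.6 25.6] [40.8 84.8 94.9] [212.2 215.8 219.8]
scene220 42 [-3.  17.3 25.2] [40.1 87.1 94.9] [220.1 223.7 226.7]
scene228 58 [-0.5 21.6 39.4] [57.3 83.2 94.3] [228.3 231.8 235.9]
scene236 154 [-32.9  -0.3  26.3] [60.1 81.9 94.2] [237.2 240.5 243. ]
scene244 12 [-36.3 -32.9  37.2] [74.1 78.  80.1] [244.8 248.  251.9]
side196 47 [-25.8 -10.3  17.6] [78.7 92.4 97.4] [196.3 200.6 203.8]
side204 47 [-25.   -9.9  18.6] [83.7 93.4 97.1] [204.8 208.3 211.9]
side212 43 [-24.7  -6.6  20.5] [80.5 92.9 97.4] [212.3 215.8 219.8]
side220 55 [-25.7 -11.2  21. ] [80.4 92.  96.5] [220.4 224.3 227.8]
side228 68 [-36.5 -12.6  35. ] [76.  88.5 95.8] [228.3 232.2 235.7]
side236 274 [-33.5   3.3  32.1] [45.9 75.5 95.9] [236.5 240.6 243. ]
side244 25 [-34.6  30.9  36.1] [58.9 76.1 82.4] [244.8 249.3 251.9]
```

Tin centre is about local y 65.5 and vee is about (1.2, 56.5), a 9 mm gap as wanted. Lower it.

```bash
python3 -m handwheel '{"dp":[[0,-0.0017,0.015],[0,0,0.025],[0,0,0.025],[0,0,0.018],[0,0,0.01],[0,0,0.003],[0,0,0],[0,0,0]],"spin":[0,0,0,0,0,0,0,0]}'
python3 -m handwheel '{"dp":[[0,0,0.001],[0,0,0.001],[0,0,0.0005],[0,0,0]],"spin":[0,0,0,0]}'
python3 -c "
from h import *
st()"
```

```text
t: 7.6
tcp_pos: [584.2, -45.3, 104.1]
eef_rot: [-0.619, 0.786, -0.0, 0.0]
wrist_force: [0.2, -0.7, -2.0]
finger_gap: 59.2
t: 8.1
tcp_pos: [583.9, -45.2, 100.9]
eef_rot: [-0.619, 0.786, 0.0, -0.0]
wrist_force: [-0.1, 0.3, -2.8]
finger_gap: 59.2
t 8.1 tcp [583.9 -45.2 100.9] loc [ 1.5 67. ] yaw 166.44 z [-0.  0. -1.] F [-0.11  0.27 -2.84] gap 59.2 q [-0.22  0.38 -0.13  1.05  0.   -1.55]
```

```bash
python3 -m handwheel '{"dp":[[0,0,0.0005],[0,0,0.0005],[0,0,0]],"spin":[0,0,0]}'
python3 -m handwheel '{"dp":[[0,0,0.0005],[0,0,0.0005],[0,0,0]],"spin":[0,0,0]}'
```

```text
t: 8.48
tcp_pos: [583.8, -45.2, 99.9]
eef_rot: [-0.619, 0.786, 0.0, -0.0]
wrist_force: [0.1, 0.3, -2.6]
finger_gap: 59.3
t: 8.85
tcp_pos: [583.9, -45.2, 99.0]
eef_rot: [-0.619, 0.786, -0.0, 0.0]
wrist_force: [0.6, 0.6, -0.9]
finger_gap: 59.6
```

```bash
python3 -m handwheel '{"dp":[[0,0,0.0005],[0,0,0]],"spin":[0,0]}'
python3 -m handwheel '{"dp":[[0,0,0],[0,0,0],[0,0,0],[0,0,0]],"spin":[0,0,0,0]}' 0.08
python3 -m handwheel '{"dp":[[0,0,-0.01],[0,0,-0.03],[0,0,-0.04],[0,0,-0.04],[0,0,0]],"spin":[0,0,0,0,0]}' 0.08
python3 -c "
from h import *
st()
def rep(n,m):
  m=m&ok;q=np.c_[l[m],Z[m]];print(n,len(q),*[np.percentile(q[:,j],[2,50,98]).round(1) for j in range(3)] if len(q) else '')
for n in('scene','side','wrist'):
  p,d,i=grab(n);cv2.imwrite(f'pics/{n}3.png',p[...,::-1]);z=dict(np.load(f'pics/{n}.npz'));P=wcloud(z) if n=='wrist' else cloud(d.astype(float),i)
  l=loc(P);X,Y,Z=l[...,0],l[...,1],P[...,2];ok=d>0
  rep(n+'top',(abs(X)<45)&(abs(Y-66)<38)&(abs(Z-142)<5))
  rep(n+'handle',(abs(X)<18)&(Y>108)&(Y<150)&(Z>106)&(Z<130))
  rep(n+'handletop',(abs(X)<18)&(Y>108)&(Y<150)&(Z>123)&(Z<130))
"
```

```text
t: 9.1
tcp_pos: [583.9, -45.2, 99.0]
eef_rot: [-0.619, 0.786, -0.0, 0.0]
wrist_force: [-1.6, -0.5, 4.8]
finger_gap: 59.1
t: 9.6
tcp_pos: [583.9, -45.2, 98.4]
eef_rot: [-0.619, 0.786, 0.0, -0.0]
wrist_force: [0.2, -0.3, 0.8]
finger_gap: 79.9
t: 10.22
tcp_pos: [585.2, -45.5, 222.4]
eef_rot: [-0.619, 0.786, -0.002, 0.002]
wrist_force: [-0.3, -1.1, -0.2]
finger_gap: 80.1
t 10.225 tcp [585.2 -45.5 222.4] loc [ 2.9 67. ] yaw 166.45 z [ 0.006 -0.001 -1.   ] F [-0.27 -1.14 -0.17] gap 80.1 q [-0.22  0.32  0.09  1.33 -0.   -1.55]
scenetop 398 [-25.1   3.2  30.4] [37.4 64.5 91.1] [137.3 140.3 142.4]
scenehandle 52 [-16.7   1.9  16.3] [124.4 129.9 131.8] [106.8 124.4 127.2]
scenehandletop 34 [-16.5   0.9  16.4] [124.8 128.4 131.2] [123.6 125.2 127.4]
sidetop 275 [-26.3   1.2  28.1] [39.3 66.9 93.6] [137.5 140.4 142.9]
sidehandle 86 [-17.8  -0.3  16.3] [126.9 132.5 135. ] [106.1 119.3 127.1]
sidehandletop 31 [-17.5  -2.9  16.5] [125.8 130.7 133.9] [123.4 125.4 127.5]
wristtop 4459 [-23.8   2.6  29.1] [37.6 64.  91.5] [138.8 141.4 143.3]
wristhandle 641 [-17.2  -0.1  17.4] [123.3 124.4 130.5] [107.5 123.6 127.7]
wristhandletop 337 [-17.2  -0.1  17.7] [123.7 126.5 130.7] [123.2 126.3 127.9]
```

View pics/wrist3.png

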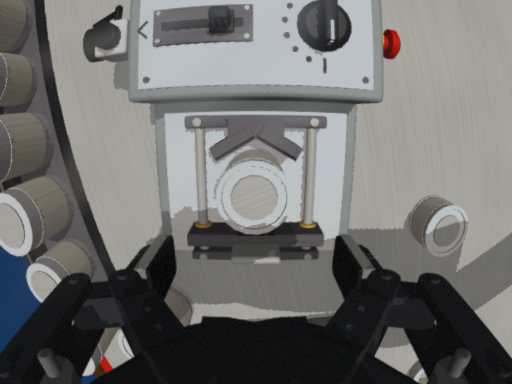

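The tin stands free at about local (2.1, 65), with the jaw behind it and the handle's outer face at about y 132. Close the fingers and go behind the handle.

```bash
python3 -m handwheel '{"dp":[[-0.02,0,0],[-0.03,0,0],[-0.03,0,0],[-0.023,0,0],[0,0,0.02],[0,0,0.03],[0,0,0.03],[0,0,0.02],[0,0,0.011],[0,0,0],[0,0,0]],"spin":[0,0,0,0,0,0,0,0,0,0,0]}' 0.0 40
python3 -m handwheel '{"dp":[[0.01,0,0],[0.008,0,0],[0.003,0,0],[0.002,0,0],[0.001,0,0],[0,0,0]],"spin":[0,0,0,0,0,0]}'
python3 -c "
from h import *
st()"
```

```text
t: 11.75
tcp_pos: [608.4, 55.2, 108.2]
eef_rot: [-0.619, 0.786, -0.0, 0.0]
wrist_force: [0.1, -0.0, 0.6]
finger_gap: 0.2
t: 12.5
tcp_pos: [602.4, 31.7, 107.5]
eef_rot: [-0.619, 0.786, 0.0, 0.0]
wrist_force: [0.2, 0.7, 0.4]
finger_gap: -0.1
t 12.5 tcp [602.4  31.7 107.5] loc [  1.6 146. ] yaw 166.44 z [-0.  0. -1.] F [0.18 0.71 0.39] gap -0.1 q [-0.09  0.41 -0.08  1.08  0.   -1.42]
```

```bash
python3 -m handwheel '{"dp":[[0.002,0,0],[0.002,0,0],[0.002,0,0],[0.002,0,0],[0.002,0,0]],"spin":[0,0,0,0,0]}'
python3 -m handwheel '{"dp":[[0.002,0,0],[0.002,0,0],[0.002,0,0],[0.001,0,0]],"spin":[0,0,0,0]}'
python3 -c "
from h import *
st()"
```

```text
t: 13.12
tcp_pos: [600.1, 21.9, 107.5]
eef_rot: [-0.619, 0.786, 0.0, 0.0]
wrist_force: [1.5, 4.1, 0.1]
finger_gap: -0.1
t: 13.62
tcp_pos: [598.3, 14.9, 107.4]
eef_rot: [-0.619, 0.786, 0.0, -0.0]
wrist_force: [0.3, 3.8, -1.4]
finger_gap: -0.1
t 13.625 tcp [598.3  14.9 107.4] loc [  1.5 128.8] yaw 166.43 z [-0.  0. -1.] F [ 0.26  3.79 -1.41] gap -0.1 q [-0.12  0.4  -0.09  1.08  0.   -1.45]
```

```bash
python3 -m handwheel '{"dp":[[0.001,0,0],[0.001,0,0],[0.001,0,0],[0.001,0,0]],"spin":[0,0,0,0]}'
python3 -m handwheel '{"dp":[[0.001,0,0],[0.001,0,0],[0.001,0,0]],"spin":[0,0,0]}'
```

```text
t: 14.12
tcp_pos: [597.5, 11.5, 107.5]
eef_rot: [-0.619, 0.786, 0.0, 0.0]
wrist_force: [1.3, 6.0, -2.5]
finger_gap: 0.3
t: 14.5
tcp_pos: [596.8, 8.6, 107.5]
eef_rot: [-0.619, 0.786, 0.0, 0.0]
wrist_force: [1.5, 4.6, -1.2]
finger_gap: 0.3
```

```bash
python3 -m handwheel '{"dp":[[0.001,0,0],[0.001,0,0]],"spin":[0,0]}'
```

```text
t: 14.75
tcp_pos: [596.3, 6.6, 107.5]
eef_rot: [-0.619, 0.786, 0.0, 0.0]
wrist_force: [1.6, 5.7, -1.9]
finger_gap: -0.1
```

```bash
python3 -m handwheel '{"dp":[[0.0005,0,0],[0.0005,0,0],[0,0,0]],"spin":[0,0,0]}'
python3 -c "
from h import *
st()"
```

```text
t: 15.12
tcp_pos: [596.2, 6.3, 107.5]
eef_rot: [-0.619, 0.785, 0.001, 0.001]
wrist_force: [2.8, 8.4, -1.9]
finger_gap: 0.0
t 15.125 tcp [596.2   6.3 107.5] loc [  1.5 119.9] yaw 166.48 z [ 0.     0.002 -1.   ] F [ 2.77  8.41 -1.87] gap 0.0 q [-0.13  0.4  -0.1   1.08  0.   -1.47]
```

```bash
python3 -m handwheel '{"dp":[[0.0005,0,0],[0.0005,0,0],[0,0,0]],"spin":[0,0,0]}'
```

```text
t: 15.5
tcp_pos: [596.2, 6.2, 107.5]
eef_rot: [-0.619, 0.785, 0.001, 0.001]
wrist_force: [3.4, 13.3, -2.0]
finger_gap: 0.1
```

The jaw seated with a sharp rise to about 13.7 N at the predicted position. Back off, go up, and move over the knob.

```bash
python3 -m handwheel '{"dp":[[-0.005,0,0],[-0.01,0,0],[0,0,-0.02],[0,0,-0.04],[0,0,-0.04],[0,0,-0.02],[0,0,0]],"spin":[0,0,0,0,0,0,0]}' 
python3 -m handwheel '{"dp":[[0.015,0.003,0],[0.03,0.0085,0],[0.03,0.009,0],[0.03,0.009,0],[0.03,0.009,0],[0.03,0.009,0],[0.03,0.008,0],[0.014,0.003,0],[0,0,0],[0,0,0]],"spin":[0,0,0,0,0,0,0,0,0,0]}' 0.045
cat > v.py <<'E'
from h import *
st()
def rep(n,m):
  m=m&ok;q=np.c_[l[m],Z[m]];print(n,len(q),*[np.percentile(q[:,j],[2,50,98]).round(1) for j in range(3)] if len(q) else '')
for n in('scene','side','wrist'):
  p,d,i=grab(n);cv2.imwrite(f'pics/{n}4.png',p[...,::-1]);z=dict(np.load(f'pics/{n}.npz'));P=wcloud(z) if n=='wrist' else cloud(d.astype(float),i)
  l=loc(P);X,Y,Z=l[...,0],l[...,1],P[...,2];ok=d>0
  rep(n+'tintop',(abs(X)<45)&(abs(Y-58)<36)&(abs(Z-142)<5))
  rep(n+'handletop',(abs(X)<18)&(Y>90)&(Y<150)&(Z>123)&(Z<130))
  rep(n+'knobtop',(X<-20)&(X>-100)&(Y<-20)&(Y>-140)&(Z>134)&(Z<142))
  rep(n+'slidetop',(X>0)&(X<80)&(Y<-40)&(Y>-120)&(Z>138)&(Z<148))
E
python3 v.py
```

```text
t: 16.38
tcp_pos: [600.0, 18.9, 228.9]
eef_rot: [-0.619, 0.786, -0.001, 0.001]
wrist_force: [-0.1, 0.2, -0.5]
finger_gap: 0.3
t: 17.62
tcp_pos: [493.7, -170.0, 227.2]
eef_rot: [-0.619, 0.786, 0.0, 0.0]
wrist_force: [0.0, -0.3, 0.6]
finger_gap: 44.9
t 17.625 tcp [ 493.7 -170.   227.2] loc [-56.9 -75.5] yaw 166.46 z [-0.  0. -1.] F [ 0.02 -0.26  0.6 ] gap 44.9 q [-0.49  0.21 -0.05  1.31  0.   -1.83]
scenetintop 396 [-24.7   2.6  30. ] [30.3 57.1 83.8] [137.4 140.3 142.7]
scenehandletop 34 [-16.    1.7  15.1] [101.5 105.2 108.3] [123.4 125.2 127. ]
sceneknobtop 65 [-61.1 -54.6 -50.1] [-96.5 -77.6 -60.1] [134.3 137.  139.3]
sceneslidetop 32 [22.4 31.2 37.3] [-84.  -77.9 -73.5] [138.7 141.6 143.6]
sidetintop 276 [-26.6   0.8  28. ] [30.8 58.2 86.8] [137.4 140.2 142.8]
sidehandletop 29 [-17.   -0.4  17.2] [103.8 107.7 110.4] [123.4 125.5 127.1]
sideknobtop 39 [-63.4 -58.9 -52.5] [-94.4 -75.  -58.1] [134.6 137.1 139.7]
sideslidetop 17 [20.8 27.1 35.9] [-83.2 -74.7 -71. ] [138.4 140.7 143.2]
wristtintop 216 [-23.  -13.   -5.3] [29.8 38.4 46.6] [137.2 140.9 143.4]
wristhandletop 0
wristknobtop 681 [-62.4 -56.7 -51. ] [-98.4 -80.6 -60.6] [135.3 138.4 140.2]
wristslidetop 248 [21.6 28.  35.8] [-85.2 -80.1 -74. ] [139.  142.8 144.5]
```

View pics/wrist4.png

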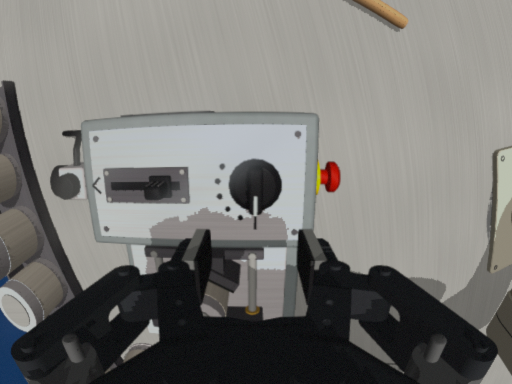

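The wrist view shows the knob at (255,186) with its pointer straight down at the zero line. The two fixed cameras show the tin moved about 7.5 mm and the jaw about 23 mm, ending against the tin. Descend onto the knob and grip the bar.

```bash
python3 -m handwheel '{"dp":[[0.003,0,0.02],[0,0,0.03],[0,0,0.03],[0,0,0.018],[0,0,0.007],[0,0,0],[0,0,0]],"spin":[0,0,0,0,0,0,0]}' 0.045
python3 -m handwheel '{"dp":[[0,0,0],[0,0,0],[0,0,0],[0,0,0],[0,0,0]],"spin":[0,0,0,0,0]}' 0.005 30
python3 -c "
from h import *
st()"
```

```text
t: 18.65
tcp_pos: [493.3, -173.5, 123.3]
eef_rot: [-0.619, 0.786, -0.001, 0.0]
wrist_force: [-0.5, -0.1, 0.0]
finger_gap: 45.1
t: 19.27
tcp_pos: [492.1, -173.3, 123.1]
eef_rot: [-0.619, 0.786, 0.0, -0.0]
wrist_force: [-5.5, 1.3, 6.1]
finger_gap: 11.2
t 19.275 tcp [ 492.1 -173.3  123.1] loc [-57.6 -79.1] yaw 166.43 z [-0.001 -0.    -1.   ] F [-5.46  1.26  6.06] gap 11.2 q [-0.5   0.27 -0.25  1.05 -0.   -1.83]
```

```bash
python3 -m handwheel '{"dp":[[0,0.0007,0],[0,0,0],[0,0,0],[0,0,0],[0,0,0],[0,0,0],[0,0,0],[0,0,0],[0,0,0],[0,0,0],[0,0,0]],"spin":[0,9,9,9,9,9,9,9,9,0,0]}'
python3 -c "
from h import *
st()"
```

```text
t: 20.65
tcp_pos: [491.7, -173.0, 123.1]
eef_rot: [-0.039, 0.999, 0.0, -0.0]
wrist_force: [-3.6, 2.5, 7.0]
finger_gap: 11.5
t 20.65 tcp [ 491.7 -173.   123.1] loc [-58.1 -78.9] yaw 94.44 z [-0.  0. -1.] F [-3.61  2.48  6.99] gap 11.5 q [-0.5   0.27 -0.25  1.05 -0.   -0.58]
```

```bash
python3 -m handwheel '{"dp":[[0,0,0],[0,0,0],[0,0,0],[0,0,-0.01],[0,0,-0.03],[0,0,-0.03],[0,0,-0.03],[0,0,0],[0,0,0],[0,0,0]],"spin":[0,0,0,0,0,0,0,9,9,0]}' 0.045
python3 -m handwheel '{"dp":[[-0.02,0,0],[-0.03,0.001,0],[-0.025,0,0],[-0.0115,0,0],[0,0,0],[0,0,0]],"spin":[0,0,0,0,0,0]}'
sed -i "s/4.png/5.png/" v.py
python3 v.py
```

```text
t: 21.9
tcp_pos: [492.2, -173.3, 223.1]
eef_rot: [0.118, 0.993, -0.0, 0.0]
wrist_force: [-0.7, 0.9, 0.2]
finger_gap: 44.8
t: 22.65
tcp_pos: [575.8, -192.3, 222.7]
eef_rot: [0.118, 0.993, 0.0, -0.0]
wrist_force: [-1.2, -0.4, 0.7]
finger_gap: 45.0
t 22.65 tcp [ 575.8 -192.3  222.7] loc [ 28.2 -78. ] yaw 76.49 z [-0.  0. -1.] F [-1.2  -0.41  0.65] gap 45.0 q [-0.46  0.36  0.15  1.36 -0.   -0.22]
scenetintop 395 [-25.    2.8  29.9] [29.9 57.  83.7] [137.6 140.2 142.4]
scenehandletop 31 [-16.4   0.5  15.8] [101.2 104.5 108.1] [123.8 125.2 127.9]
sceneknobtop 53 [-75.  -55.  -39.2] [-87.2 -78.1 -70.1] [135.  137.3 139.3]
sceneslidetop 32 [23.  30.3 36.4] [-83.5 -78.  -73.1] [138.2 141.6 142.9]
sidetintop 277 [-25.5   1.7  28.3] [31.8 59.  86. ] [137.4 140.2 143. ]
sidehandletop 29 [-16.2   1.8  16.9] [103.7 107.1 110.9] [123.4 125.  127.5]
sideknobtop 49 [-76.6 -58.8 -40.6] [-86.5 -74.7 -66.8] [134.2 137.1 138.7]
sideslidetop 16 [20.2 28.1 34.5] [-84.3 -75.2 -71.4] [139.  140.7 142.8]
wristtintop 3182 [-24.1   2.1  29.2] [29.  55.3 83.2] [138.7 141.5 143.4]
wristhandletop 263 [-17.    0.   17.2] [100.5 103.1 107.8] [123.4 126.1 127.8]
wristknobtop 779 [-74.3 -56.2 -38.6] [-87.7 -78.6 -69.5] [135.8 138.5 140.3]
wristslidetop 299 [21.1 27.9 36.5] [-85.  -78.7 -73.2] [138.6 142.7 144.3]
```

View pics/wrist5.png

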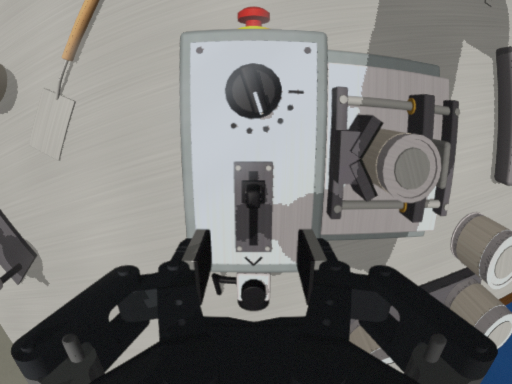

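The wrist view shows the knob's pointer at about (262,113), aimed at the third dot (266,129). The tin sits in the vee with the jaw against it, and the slide is at (253,193) between the fingers. Descend and grip the slide.

```bash
python3 -m handwheel '{"dp":[[-0.0005,-0.0005,0.02],[0,0,0.03],[0,0,0.03],[0,0,0.015],[0,0,0.005],[0,0,0],[0,0,0]],"spin":[0,0,0,0,0,0,0]}' 0.04
python3 -m handwheel '{"dp":[[0,0,0],[0,0,0],[0,0,0],[0,0,0],[0,0,0]],"spin":[0,0,0,0,0]}' 0.002 45
python3 -c "
from h import *
st()"
```

```text
t: 23.68
tcp_pos: [577.3, -193.4, 123.5]
eef_rot: [0.118, 0.993, -0.0, 0.001]
wrist_force: [-0.3, -0.7, 0.2]
finger_gap: 39.9
t: 24.3
tcp_pos: [577.0, -193.4, 123.1]
eef_rot: [0.118, 0.993, -0.0, 0.0]
wrist_force: [-1.9, -1.0, 5.4]
finger_gap: 11.1
t 24.3 tcp [ 577.  -193.4  123.1] loc [ 29.6 -78.7] yaw 76.44 z [ 0.001 -0.001 -1.   ] F [-1.88 -0.97  5.37] gap 11.1 q [-0.46  0.4  -0.04  1.12 -0.   -0.22]
```

Well centred. Push towards +x (tool -x), slowing down near the end.

```bash
python3 -m handwheel '{"dp":[[-0.004,0,0],[-0.006,0,0],[-0.006,0,0],[-0.006,0,0],[-0.005,0,0],[-0.003,0,0],[-0.002,0,0],[-0.001,0,0],[0,0,0]],"spin":[0,0,0,0,0,0,0,0,0]}'
python3 -c "
from h import *
st()"
```

```text
t: 25.42
tcp_pos: [607.8, -200.8, 123.1]
eef_rot: [0.118, 0.993, -0.0, -0.001]
wrist_force: [-8.3, 0.4, 9.8]
finger_gap: 11.1
t 25.425 tcp [ 607.8 -200.8  123.1] loc [ 61.3 -78.7] yaw 76.43 z [-0.002 -0.    -1.   ] F [-8.28  0.45  9.8 ] gap 11.1 q [-0.45  0.46  0.05  1.16 -0.   -0.21]
```

```bash
python3 -m handwheel '{"dp":[[-0.001,0,0],[-0.001,0,0],[-0.001,0,0],[0,0,0]],"spin":[0,0,0,0]}'
python3 -m handwheel '{"dp":[[-0.001,0,0],[-0.0005,0,0],[0,0,0]],"spin":[0,0,0]}'
python3 -c "
from h import *
st()"
```

```text
t: 25.92
tcp_pos: [610.6, -201.5, 123.1]
eef_rot: [0.118, 0.993, -0.0, -0.001]
wrist_force: [-8.9, 0.7, 9.1]
finger_gap: 11.0
t: 26.3
tcp_pos: [611.2, -201.6, 123.1]
eef_rot: [0.118, 0.993, -0.0, -0.002]
wrist_force: [-12.6, 0.2, 11.3]
finger_gap: 10.9
t 26.3 tcp [ 611.2 -201.6  123.1] loc [ 64.8 -78.7] yaw 76.43 z [-0.004  0.    -1.   ] F [-12.62   0.16  11.33] gap 10.9 q [-0.45  0.46  0.06  1.17 -0.   -0.21]
```

The travel is 35.2 mm and the force is rising, so it's at the end stop. Let go by opening.

```bash
python3 -m handwheel '{"dp":[[0,0,0],[0,0,0],[0,0,0],[0,0,0],[0,0,0]],"spin":[0,0,0,0,0]}' 0.06
python3 -m handwheel '{"dp":[[0,0,-0.02],[0,0,-0.03],[0,0,-0.04],[0,0,-0.03],[0,0,0],[0,0,0],[0,0,0]],"spin":[0,0,0,0,0,0,0]}'
sed -i "s/5.png/6.png/" v.py
python3 v.py
```

```text
t: 26.92
tcp_pos: [613.3, -201.9, 122.4]
eef_rot: [0.118, 0.993, 0.0, -0.0]
wrist_force: [0.3, -0.0, -0.7]
finger_gap: 60.0
t: 27.8
tcp_pos: [612.9, -201.8, 241.2]
eef_rot: [0.118, 0.993, 0.0, -0.001]
wrist_force: [1.0, -0.0, -1.5]
finger_gap: 60.1
t 27.8 tcp [ 612.9 -201.8  241.2] loc [ 66.5 -78.4] yaw 76.44 z [-0.002  0.001 -1.   ] F [ 0.96 -0.02 -1.53] gap 60.1 q [-0.45  0.43  0.3   1.44  0.   -0.21]
scenetintop 400 [-25.5   3.2  29.8] [30.2 57.1 84.2] [137.2 140.2 142.7]
scenehandletop 36 [-15.5  -1.4  16.2] [101.2 105.  108.5] [123.2 124.9 126.5]
sceneknobtop 57 [-75.  -52.2 -37.3] [-85.6 -77.4 -69.7] [134.7 137.5 139.1]
sceneslidetop 34 [22.5 31.  37. ] [-83.1 -77.7 -72.5] [138.1 141.4 143.7]
sidetintop 277 [-25.5   2.   28.6] [31.1 58.6 86.8] [137.4 140.2 142.8]
sidehandletop 29 [-15.4  -0.1  17.5] [104.2 107.8 112. ] [123.8 125.5 128.1]
sideknobtop 47 [-76.  -57.6 -40.5] [-87.1 -75.1 -66. ] [134.1 136.9 139.8]
sideslidetop 19 [20.5 27.6 34.8] [-82.  -74.5 -70.4] [138.6 140.5 142.8]
wristtintop 2980 [-23.9   2.7  29.6] [29.3 55.5 83.4] [138.7 141.5 143.4]
wristhandletop 258 [-17.4   0.1  17.2] [100.3 103.2 107.8] [123.3 126.1 127.7]
wristknobtop 652 [-74.2 -55.7 -37.6] [-87.3 -78.2 -69.9] [135.2 138.4 140.4]
wristslidetop 265 [21.8 29.  36.9] [-84.9 -79.1 -73.3] [139.7 142.7 144.2]
```

View pics/wrist6.png

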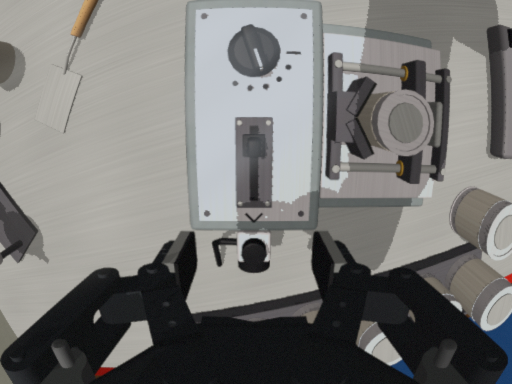

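The slide is back home at (253,146), the knob points at the third dot, the tin is clamped and the robot is clear. Hand in.

```bash
python3 -c "
from workcell import arm
print(arm.close_job())"
```

```text
the job is handed in; nothing more can be done
None
```

The shaker job is done and handed in at about 28 s of the 64 s allowed. `arm.close_job()` reports no verdict, so what follows is my own last checks.

- **Tin and jaw:** I stood the tin on the plate about 9 mm out from the vee and pushed the jaw in until the force rose sharply to about 13.7 N. The tin is about 1 mm from my estimate of the vee point. The jaw moved about 23 mm; its joint value can't be read directly, but it stopped where I expected it to for a seated tin.
- **Knob:** I turned it 72° from the zero line, and the last picture shows the pointer at the third dot.
- **Start slide:** I gripped it and pushed it 35.2 mm, where the force rose to 12.6 N at the stop. I then opened the fingers and it went back by itself. The cameras show it home, but I couldn't measure how fast it snapped back.
- **Clear of everything:** the arm ended about 100 mm above the shaker, touching nothing. I never touched any of the other things on the bench.

No check failed. The three cameras disagreed by 2 to 4 mm on some points, so I compared them and took values in between.

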